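# Fit a four-splined chuck to a tilted fettling wheel

## Task

Fit the tall white plaster chuck from the wooden rack to the tilted fettling wheel: set its splined stub in the spindle's bore, turn it until the splines find the keys and it drops, and leave it fully home with its flange flat on the spindle face. Leave the blue chuck in the rack and everything else on the bench where it stands.

Things in the scene. Friction and masses are not known exactly. Their poses are not given: they have to be found in the camera images.
- chuck: Tall chuck, 0.3 to 0.5 kg, upright in one of the rack's two holes, turned any way about its axis. A white plaster cylinder 50 mm in diameter (grip it here) on an aluminium flange 76 mm in diameter, with a steel splined stub below. Origin: centre of the flange's underside; z runs up its axis: flange 0 to 10 mm, plaster 10 to 90 mm (top 7 mm bevelled), stub 0 to -42 mm.
- stub_end (a point): Centre of the lower end of the chuck's stub, 42 mm below the flange's underside; axes as the chuck's. The stub is a four-armed spline (a cross in section): arms 9 mm wide along the chuck's x and y, 29 mm from tip to tip, the last 4 mm slightly smaller (26.6 mm).
- spindle_face (a point): Centre of the flat steel end face (62 mm in diameter) of the wheel's spindle, at the mouth of its bore, 0.19 to 0.23 m above the bench. z points out of the bore along the spindle axis, which leans 24 to 39 degrees from vertical, roughly towards the robot; y is horizontal. The bore is 32.6 mm in diameter and 50 mm deep, its mouth bevelled (42.6 mm wide at the face, 5 mm deep).
- key_tops (a point): Point on the spindle axis 16 mm below the face, level with the tops of four brass keys in the bore: 90 degrees apart, 6 mm wide, standing 5 mm into the bore. The spindle was stopped at any angle, which this frame does not show; it is braked (0.35 N m). The stub stands on the keys, flange 26 mm off the face, until its arms lie between them (within 8 degrees). A turn of up to 90 degrees either way, pressed lightly, finds the drop.
- wheel: The fettling wheel, fixed: grey-green cast base 225 by 190 mm with two upright ears (136 mm apart over all, 155 mm high, a clamp lever on one) that carry the tilting round housing, 92 mm in diameter, with the spindle on it. Origin at bench height under the tilt pivot, which is 125 mm up; the spindle leans towards its -x.
- rack: Wooden chuck rack, fixed: a board 130 mm (its x) by 250 mm (its y), top 70 mm above the bench, with two holes 38 mm in diameter at y = -60 and +60 mm; the flange of a chuck rests on the board. Origin at bench height under the board's centre, z up.
- spare: The other chuck in the rack, to be left there: a blue head 66 mm in diameter reaching 48 mm above the flange's underside (its origin), the same flange and stub.
- bottle: Bystander: blue bottle with a white cap, 60 mm in diameter, 150 mm high; origin at the centre of its underside.
- cup: Bystander: unfired clay cup, 76 mm in diameter, 85 mm high, open at the top; origin at the centre of its underside.
- bowl: Bystander: white bowl, 120 mm in diameter, 55 mm high; origin at the centre of its underside.
- knife: Bystander: flat wooden modelling knife, about 200 mm long, 18 mm wide, 10 mm thick, lying on the bench; origin under its middle, x along it.
There are look-alikes about, which are no part of the job. What is shaped like the chuck but green or yellow is not meant.

How it is judged:
At the end, for the whole second after the job is handed in: The tall white chuck is at rest, fully home in the spindle: the centre of its flange's underside within 5 mm of the centre of the spindle face and its axis within 4.5 degrees of the spindle's; the blue chuck is still in the rack, within 30 mm of its start (distance between chuck and spindle_face below 0.005 m and angle between the z axis of chuck and the z axis of spindle_face, either way round below 0.08 rad and linear speed of chuck below 0.02 m/s and distance of spare from where it was at the start of the episode below 0.03 m); the robot touches nothing.
It fails at once if the blue chuck is shifted by more than 30 mm (distance of spare from where it was at the start of the episode above 0.03 m).
It fails at once if the bottle, the cup, the bowl or the knife is shifted by more than 40 mm (distance of any of bottle, cup, bowl, knife from where it was at the start of the episode above 0.04 m).
It also fails if it takes over 61 s, if anything falls off the work surface, if the arm or the gripper's body presses on something with over 40 N, if the wrist force passes 120 N, or if a joint passes its speed limit or range.

## Robot

A 6-joint arm with a two-finger parallel gripper is mounted at the origin on the work surface. World frame = base frame: x ahead of the robot, y to its left, z up, the work surface at z = 0. Lengths are in m, angles in rad, forces in N, time in s.
With the tool pointing down it reaches from about 0.4 to 0.825 m from the base axis. Payload 7 kg.
Tool frame: the origin (TCP) lies midway between the tips of the shut fingers; the grasp point (between the pads) lies arm.hold_point_z behind it (arm.hold_point_z is the distance from the TCP to the grasp point, in m); z points along the fingers, y is the line along which they close (so a half turn about z gives the same grasp; the last joint's range is limited). The gripper opens to 88 mm and grips with 3 to 60 N. Pads are 19 mm wide; open, the fingers measure 130 mm over their backs; the gripper's body (78 mm by 193 mm) begins 47 mm behind the grasp point.
Start: joints at [-0.949, 0.359, 0.012, 0, -1.224, -0.288], TCP at [0.221, -0.638, 0.227] pointing down, gripper open.
Joint ranges: [-3.07, 3.07], [-1.43, 2.12], [-1.02, 1.25], [-3.03, 1.67], [-3.05, -0], [-3.03, 3.03]. Speed limits (rad/s): [2.39, 2.39, 3.01, 3.14, 3.14, 3.14].

## Interface

Orientations are given as [roll, pitch, yaw] about the fixed x, y, z axes, in that order (R = Rz(yaw) Ry(pitch) Rx(roll)).
In Python, from station import arm gives the robot as it stands.
- The arm moves only by the shell command python3 -m crank 'ROWS' [OPENING] [FORCE]. ROWS is JSON, a list that holds one entry, the list of rows, each a list of 4 numbers: the shift along the tool's x, y, z in units of 25 mm (1.0 is 25 mm), then the turn about the tool's z in units of 5 degrees (1.0 is 5 degrees). A call has 1 to 12 rows; each row is the pose to reach, as a shift and turn from the pose commanded when the call began, along the tool's axes at that moment; what a row does not reach only later rows make up. A row lasts 1/8 s, in which the tool goes at most 62.5 mm and 10.7 degrees, less where a joint would pass 70% of its speed; a pose out of reach is approached as far as the arm can. A call with a gripper value outside its range is refused whole. OPENING is the closure, from 0 (fully open) to 1 (shut), set as the call begins (- or left out, the last holds). The fingers move at their own pace and stop on an object; FORCE is the grip in N (left out, the last holds). Time passes only in rows, so rows that repeat a pose let the fingers close. It gives the time, the measured TCP pose, the force, the opening and the grip force at its end, in the units of the state.
- arm.get_state(): the state, without advancing time (a new reading comes with each control period).
- arm.grab_frame(name): name is "scene" or "top" or "wrist"; returns (picture, depth): 400x640x3 uint8, red, green, blue; 400x640 float32, m along the optical axis (not along the pixel's ray), 0 where there is no reading.
- arm.get_calibration(name): a dict with "mtx" (3x3 intrinsics, pixels), "k1" (the pictures are not rectified: a ray, as slopes to the right and down, at radius r is drawn at 1 + k1 r^2 times it, then the intrinsics apply), "R" (3x3) and "t" (3): a world point X has camera coordinates R X + t; the wrist camera has in their place "mount" (4x4, takes a point from camera to tool coordinates, whose origin is the TCP and whose axes are the flange's). Camera axes: x right, y down, z forward; pixel columns grow to the right and rows downward; lengths in m; the calibration is good to about 2 mm. A picture is of the moment at which its call begins: read the wrist's pose just before it. get_calibration takes no time and is no camera call.
- arm.job_done(): hands the job in; it is judged then, once.
Trained networks look in the newest picture that a camera, given by its name, has taken for a name from the list of things; names that differ only in an ending like _2 or _b are one class to them, and where a whole thing is asked for, a point or a joint stands for the part that bears it (a point fixed in the world has none). Each returns a list of dicts, best first, with "score" (0 to 1); they miss things now and then, are a little off and sometimes report something else, mostly with a low value. They report only what shows in the picture. A call takes as long as a camera call. They do not tell look-alikes from the thing itself.
- arm.recognise(thing, camera): "extent" ([left, top, width, height] in pixels, round what is visible of it).
- arm.trace(thing, camera): "mask" (400x640 bool, what is visible of it) and "extent" ([left, top, width, height] in pixels, round what is visible of it).
The state is a dict: "t": time; "q": joint angles; "qd": joint speeds; "joint_efforts": joint torques, N m; "eef_pos": TCP position; "ee_rot": TCP orientation; "force": force on the tool from outside, world axes, zero at the start; "moment": the same for the moment, N m; "width": finger opening in m; "gripper_force": force on a finger pad.
Only numpy, scipy, OpenCV 4.12 (cv2) and the standard library are available. Lean on these libraries where they do the work, as an engineer would, in place of code of your own. Each camera call takes 0.05 s, during which the arm holds its last target. There are 200 camera calls.

## Working session

There is one attempt and no reset: what is moved stays moved. The work goes in short steps, Python scripts to look and compute and a shell command to move; the robot and the scene stay as the last step left them, time stands still between calls to the robot, and variables do not carry over. Pictures are saved under pics/ and viewed, at most 10 in all, crops included, and the job is handed in when it is done.

```bash
ls; mkdir -p pics; python3 - <<'E'
from station import arm
import cv2,numpy as np
print(arm.get_state()); print(arm.hold_point_z)
for c in ["scene","top","wrist"]:
    p,d=arm.grab_frame(c); cv2.imwrite(f"pics/{c}0.png",p[:,:,::-1]); np.save(f"{c}0.npy",d)
    print(c,arm.get_calibration(c))
    for t in ["chuck","spare","wheel","rack","spindle_face"]:
        try: print(t,[(round(x["score"],2),[int(v) for v in x["extent"]]) for x in arm.recognise(t,c)])
        except Exception as e: print(t,e)
a=np.hstack([cv2.imread("pics/scene0.png")]);b=cv2.imread("pics/top0.png")
E
```

```text
pics
{'t': 0.0, 'q': array([-9.48889753e-01,  3.59393510e-01,  1.10630300e-02, -3.84334171e-04,
       -1.22410956e+00, -2.88115439e-01]), 'qd': array([ 4.43893651e-04, -2.74982082e-05,  3.11879411e-04,  4.10609600e-04,
        2.93277147e-04, -9.68420480e-04]), 'joint_efforts': array([-3.76070716e-05, -5.82720244e+01,  2.93048662e+01,  6.99722528e+00,
        6.72475944e-03, -1.51710210e-04]), 'eef_pos': array([ 0.22097909, -0.63727664,  0.22561407]), 'ee_rot': array([ 3.13991403e+00, -1.20697369e-04, -2.80793230e+00]), 'force': array([ 0.31566339,  0.83351409, -1.07612382]), 'moment': array([-0.04327284, -0.02229979, -0.01175778]), 'gripper_force': 0.0, 'width': 0.08771753290170724}
0.0188
scene {'mtx': array([[446.81815756,   0.        , 325.77551825],
       [  0.        , 446.81815756, 201.95149575],
       [  0.        ,   0.        ,   1.        ]]), 'k1': -0.11246568281800713, 'R': array([[ 0.75443036,  0.65613636, -0.01788577],
       [ 0.39234565, -0.47263223, -0.78910308],
       [-0.52621262,  0.58830592, -0.61400035]]), 't': array([-0.38118732, -0.09132833,  1.73758665])
[... 892 characters left out ...]
k [(0.61, [331, 162, 85, 43])]
spindle_face [(0.96, [228, 158, 36, 47]), (0.71, [214, 135, 68, 80])]
wrist {'mtx': array([[294.70736431,   0.        , 315.35400315],
       [  0.        , 294.70736431, 202.76850092],
       [  0.        ,   0.        ,   1.        ]]), 'k1': -0.050677611958605664, 'mount': array([[ 4.17698595e-04, -9.58345512e-01, -2.85611108e-01,
         7.67126303e-02],
       [ 9.99999658e-01,  1.96615918e-04,  8.02743532e-04,
         1.47411840e-04],
       [-7.13149971e-04, -2.85611346e-01,  9.58345267e-01,
        -1.58412056e-01],
       [ 0.00000000e+00,  0.00000000e+00,  0.00000000e+00,
         1.00000000e+00]])}
chuck []
spare []
wheel []
rack []
spindle_face []
```

View pics/scene0.png

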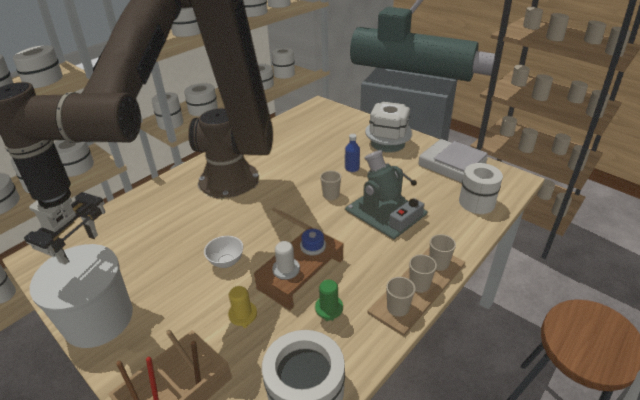

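View pics/top0.png

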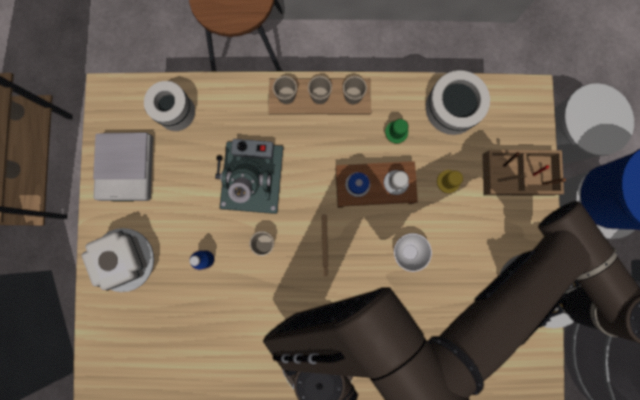

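The white chuck in the rack is at scene (286,259) and top (397,180). The look-alikes are yellow at scene (241,305) / top (450,180) and green at scene (329,298) / top (397,131). The blue spare is at top (358,184). The spindle is at top (240,188), with the cup at (263,242) and the bottle at (201,260) on the robot's side of it.

```bash
cat > h.py <<'E'
import numpy as np,cv2
from scipy.spatial.transform import Rotation as Ro
from station import arm
def tool(s=None):
    s=s or arm.get_state(); T=np.eye(4); T[:3,:3]=Ro.from_euler('xyz',s['ee_rot']).as_matrix(); T[:3,3]=s['eef_pos']; return T
def camT(c,T=None):
    k=arm.get_calibration(c)
    if c=="wrist": return k,(tool() if T is None else T)@k["mount"]
    M=np.eye(4); M[:3,:3]=k["R"].T; M[:3,3]=-k["R"].T@k["t"]; return k,M
def cloud(c,d,T=None):
    k,M=camT(c,T); v,u=np.mgrid[:400,:640].astype(np.float32)
    pts=np.stack([u.ravel(),v.ravel()],1)[:,None].astype(np.float64)
    n=cv2.undistortPoints(pts,k["mtx"],np.array([k["k1"],0,0,0,0.]))[:,0]
    P=np.c_[n*d.ravel()[:,None],d.ravel()]@M[:3,:3].T+M[:3,3]
    P[d.ravel()==0]=np.nan
    return P.reshape(400,640,3)
def proj(c,X,T=None):
    k,M=camT(c,T); W=np.linalg.inv(M)
    return cv2.projectPoints(np.atleast_2d(X).astype(float),cv2.Rodrigues(W[:3,:3])[0],W[:3,3],k["mtx"],np.array([k["k1"],0,0,0,0.]))[0][:,0]
def circ(p):
    A=np.c_[2*p,np.ones(len(p))]; x=np.linalg.lstsq(A,(p**2).sum(1),rcond=None)[0]; return x[:2],np.sqrt(x[2]+x[:2]@x[:2])
E
python3 - <<'E'
from h import *
C={c:cloud(c,np.load(f"{c}0.npy")) for c in("top","scene")}
def rg(c,b):return C[c][b[1]:b[3],b[0]:b[2]].reshape(-1,3)
for c,b in(("top",(380,162,416,202)),("scene",(270,236,305,282))):
    p=rg(c,b); q=p[(p[:,2]>.105)&(p[:,2]<.2)]
    print(c,len(q),"zmax",np.nanpercentile(q[:,2],98),"mid",(q[:,:2].min(0)+q[:,:2].max(0))/2,q[:,:2].min(0),q[:,:2].max(0), "med top",np.median(q[q[:,2]>.15],0))
p=rg("top",(335,165,415,205)); q=p[(p[:,2]>.06)&(p[:,2]<.08)];print("board",q.min(0),q.max(0))
p=rg("top",(340,170,375,200));q=p[(p[:,2]>.1)&(p[:,2]<.14)];print("spare",(q.min(0)+q.max(0))/2,np.median(q,0))
for c,b in(("top",(215,135,285,215)),("scene",(345,145,430,235))):
    p=rg(c,b); q=p[(p[:,2]>.17)]
    print(c,len(q),"zmax",np.nanmax(q[:,2]),"mid",np.median(q,0),q.min(0),q.max(0))
for n,b in(("cup",(250,230,276,255)),("bottle",(188,248,216,272)),("bowl",(393,233,432,271)),("knife",(318,215,330,275))):
    p=rg("top",b); q=p[p[:,2]>.006];print(n,np.nanmedian(q,0),np.nanmax(q[:,2]))
E
```

```text
top 261 zmax 0.16578603600257816 mid [ 0.56177257 -0.2377726 ] [ 0.53802749 -0.26197723] [ 0.58551764 -0.21356796] med top [ 0.5608927  -0.23850514  0.15921593]
scene 440 zmax 0.16175560887065815 mid [ 0.56305452 -0.20329237] [ 0.53443115 -0.26648422] [ 0.59167789 -0.14010051] med top [ 0.56939173 -0.24366862  0.15835452]
board [ 0.49390158 -0.30024411  0.06019018] [ 0.61865555 -0.05082319  0.07998497]
spare [ 0.55700957 -0.11926961  0.11332198] [ 0.55521663 -0.11869606  0.1131782 ]
top 682 zmax 0.22756294690934276 mid [0.54107998 0.22153417 0.19040896] [0.48907855 0.18556072 0.17000968] [0.59467741 0.2590455  0.22756295]
scene 404 zmax 0.22497625730282655 mid [0.55007541 0.20836865 0.18793388] [0.49414044 0.18219224 0.17023009] [0.5972248  0.25172869 0.22497626]
cup [0.37388662 0.1876458  0.05307678] 0.09355896374932882
bottle [0.32340037 0.3543965  0.10049075] 0.15561169471652914
bowl [ 0.34427802 -0.3025557   0.02578274] 0.06319686943062086
knife [ 0.3771116  -0.01657895  0.00941681] 0.017954253818583066
```

```bash
R='[-16.3,12.9,-4.2,3.8]'; python3 -m crank '[[[-2,1.5,-3,1],[-4,3,-4.2,2],[-6,4.7,-4.2,3],[-8,6.3,-4.2,3.8],[-10,7.9,-4.2,3.8],[-12,9.5,-4.2,3.8],[-14,11.5,-4.2,3.8],[-16,13.5,-4.2,3.8],[-17,15.7,-4.2,3.8],[-17.5,18,-4.2,3.8],[-18,20.4,-4.2,3.8],[-18.4,22.8,-4.2,3.8]]]'
python3 -m crank '[[[0,2.4,0,0],[0,4.8,0,0],[0,6.8,0,0],[0,6.8,0,0]]]'
```

```text
t: 2.4
eef_pos: [0.4738, 0.0088, 0.3318]
ee_rot: [3.141, 0.001, -3.139]
force: [1.3, 0.6, 1.1]
width: 0.0877
gripper_force: 0.0
t: 2.9
eef_pos: [0.4734, 0.1796, 0.3311]
ee_rot: [-3.141, -0.001, -3.136]
force: [-0.8, 0.4, -0.5]
width: 0.0878
gripper_force: 0.0
```

```bash
python3 - <<'E'
from h import *
T=tool(); p,d=arm.grab_frame("wrist"); np.savez("w1.npz",T=T,d=d,p=p)
for t in("spindle_face","wheel"):print(t,[(round(x["score"],2),[int(v) for v in x["extent"]]) for x in arm.recognise(t,"wrist")])
print(proj("wrist",[[.5,.22,.21]],T))
cv2.imwrite("pics/w1.png",p[:,:,::-1])
E
```

```text
spindle_face [(0.87, [309, 205, 84, 70])]
wheel [(0.78, [284, 158, 119, 151])]
[[354.60491308 222.2060566 ]]
```

View pics/w1.png

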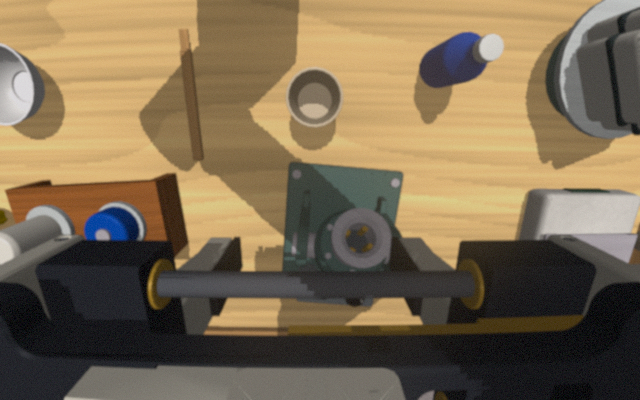

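The wrist view shows the spindle face at about (361,239), with the bore and brass keys visible. The cup is at (314,97) and the bottle at (460,60).

```bash
python3 - <<'E'
from h import *
z=np.load("w1.npz"); T=z["T"]; P=cloud("wrist",z["d"],T); p=z["p"]
c0=np.array([.505,.205,.215])
box=P[195:280,315:410].reshape(-1,3); box=box[np.isfinite(box[:,0])&(box[:,2]>.17)]
rng=np.random.default_rng(0);best=(0,)
for _ in range(2000):
    a=box[rng.choice(len(box),3,False)]; n=np.cross(a[1]-a[0],a[2]-a[0]); l=np.linalg.norm(n)
    if l<1e-5: continue
    n/=l; n*=np.sign(n[2]); 
    if not .75<n[2]<.93: continue
    i=np.abs((box-a[0])@n)<.0025
    if i.sum()>best[0]: best=(i.sum(),i)
q=box[best[1]]; m=q.mean(0); u,s,vt=np.linalg.svd(q-m); n=vt[2]*np.sign(vt[2][2])
print(len(box),len(q),"n",n,"tilt",np.degrees(np.arccos(n[2])),"az",np.degrees(np.arctan2(n[1],n[0])),"rms",np.std((q-m)@n))
e1=np.cross([0,0,1],n);e1/=np.linalg.norm(e1);e2=np.cross(n,e1)
xy=(q-m)@np.c_[e1,e2]; h=cv2.convexHull(xy.astype(np.float32))[:,0]; print("minEnclosing",cv2.minEnclosingCircle(h)); c,r=cv2.minEnclosingCircle(h)
C=m+e1*c[0]+e2*c[1]; cc,rr=circ(h.astype(float)); print("C",C,"alt",m+e1*cc[0]+e2*cc[1],rr)
cr=cv2.resize(p[190:290,310:410],None,fx=6,fy=6,interpolation=cv2.INTER_CUBIC)
th=np.linspace(0,2*np.pi,60)
for rad,dep in((.031,0),(.0213,0),(.0163,.005)):
    X=C-dep*n+rad*(np.outer(np.cos(th),e1)+np.outer(np.sin(th),e2)); uv=((proj("wrist",X,T)-[310,190]+.5)*6).astype(int)
    cv2.polylines(cr,[uv],True,(255,0,0),1)
cv2.imwrite("pics/w1c.png",cr[:,:,::-1])
E
```

```text
4736 1869 n [-0.52695608  0.03818688  0.84903419] tilt 31.893222614746666 az 175.85519674786505 rms 0.0010290371078713813
minEnclosing ((-2.2643947886535898e-05, -0.0008195266709662974), 0.03123292326927185)
C [0.51577254 0.22824356 0.20985496] alt [0.51583716 0.2280232  0.20990498] 0.030879228348456637
```

View pics/w1c.png

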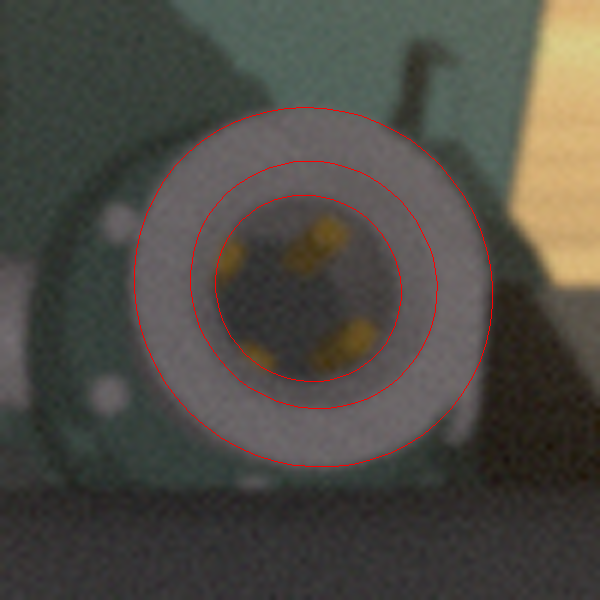

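```bash
python3 -m crank '[[[-0.5,-2,0,-2],[-1,-4,0.5,-4],[-1.5,-6,1,-6],[-2,-8,2,-8],[-2.5,-10,2,-10],[-3,-12,2,-12],[-3.5,-14.2,2,-14],[-3.5,-16.7,2,-16],[-3.5,-16.7,2,-18],[-3.5,-16.7,2,-18]]]' 0 20
python3 - <<'E'
from h import *
s=arm.get_state();T=tool(s); p,d=arm.grab_frame("wrist"); P=cloud("wrist",d,T)
r=arm.trace("chuck","wrist")
for x in r[:3]:
    q=P[x["mask"]]; q=q[np.isfinite(q[:,0])&(q[:,2]>.148)]; print(round(x["score"],2),x["extent"],len(q), np.median(q,0) if len(q) else "", (q[:,:2].min(0)+q[:,:2].max(0))/2 if len(q) else "")
cv2.imwrite("pics/w2.png",p[:,:,::-1])
E
```

```text
t: 4.3
eef_pos: [0.561, -0.2427, 0.2815]
ee_rot: [3.141, -0.0, -1.574]
force: [0.2, 0.2, -0.3]
width: 0.0879
gripper_force: 0.0
0.74 [141.2, 141.2, 82.3, 61.7] 0  
0.6 [285.3, 149.3, 58.3, 73.3] 1823 [ 0.5636574  -0.24138019  0.15987066] [ 0.56381261 -0.23916089]
0.59 [278.8, 0.0, 61.7, 72.6] 0
```

View pics/w2.png

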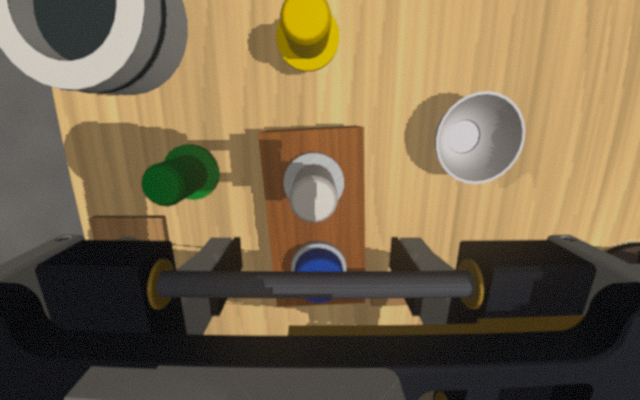

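The close view shows the white chuck in the rack at (314,185), blue spare behind it at (320,275), green at (180,175), yellow at (305,35). The white one is the right choice, and I'll grasp it now.

```bash
python3 -m crank '[[[-0.1,-0.1,2,0],[-0.1,-0.1,4,0],[-0.1,-0.1,6,0],[-0.1,-0.1,6.8,0],[-0.1,-0.1,6.8,0]]]' 0 30
python3 -m crank '[[[0,0,0,0],[0,0,0,0],[0,0,0,0],[0,0,0,0],[0,0,-0.5,0],[0,0,-2,0],[0,0,-4,0],[0,0,-6,0]]]' 1 30
```

```text
t: 5.03
eef_pos: [0.5636, -0.2371, 0.1103]
ee_rot: [3.139, 0.0, -1.57]
force: [-0.9, -0.1, 0.8]
width: 0.0874
gripper_force: 0.0
t: 6.02
eef_pos: [0.564, -0.2379, 0.2634]
ee_rot: [3.141, 0.0, -1.569]
force: [0.6, -0.7, -3.5]
width: 0.0495
gripper_force: 30.0
```

Held. The commands offer no tilt, so I'll check what the arm does at the edge of its reach: up and outward, with clear air below.

```bash
python3 -m crank '[[[0,0,-2,0],[0,0,-4,0],[0,0,-6,0],[1,-2,-7.5,0],[2,-4,-7.5,0],[3,-6,-7.5,0],[4,-8,-7.5,0],[5,-10,-7.5,0],[6,-12,-7.5,0],[7,-14,-7.5,0],[7,-15,-7.5,0],[7,-15,-7.5,0]]]'
python3 -c "
from h import *
s=arm.get_state();print(s['q'],tool(s)[:3,2])"
```

```text
t: 7.52
eef_pos: [0.8478, -0.3732, 0.3929]
ee_rot: [-3.091, -0.029, -1.569]
force: [-0.4, -0.8, -1.9]
width: 0.0497
gripper_force: 30.0
[-0.19866573  0.86150009  1.25159651  0.01890161 -1.90548292  0.20788865] [ 0.05070602 -0.02841813 -0.99830923]
```

Reaching past the limit does tilt the tool outward, which is the direction the spindle needs. I'll push further along a bearing of about 0.

```bash
python3 -m crank '[[[-2,-2,-1,0],[-4,-4,-2,0],[-6,-6,-2,0],[-8,-8,-2,0],[-10,-10,-2,0],[-12,-12,-2,0],[-12.5,-12,-2,0],[-12.5,-12,-2,0]]]'
python3 -c "
from h import *
s=arm.get_state();print(s['q'],tool(s)[:3,2])"
```

```text
t: 8.52
eef_pos: [0.9613, -0.092, 0.3609]
ee_rot: [-3.04, -0.039, -1.569]
force: [0.4, -0.2, -2.5]
width: 0.0494
gripper_force: 30.0
[ 0.12483953  0.90544908  1.25076934  0.05302553 -1.81941404 -0.10586949] [ 0.10173945 -0.03900652 -0.99404606]
```

```bash
cat > st.py <<'E'
from h import *
s=arm.get_state();print(s['t'],s['eef_pos'],s['q'].round(2),tool(s)[:3,2].round(3))
E
python3 -m crank '[[[0,-15,0,0],[0,-15,0,0]]]' >/dev/null; python3 st.py
python3 -m crank '[[[0,-15,-5,0],[0,-15,-5,0]]]'>/dev/null; python3 st.py
python3 -m crank '[[[0,-15,5,0],[0,-15,5,0]]]'>/dev/null; python3 st.py
python3 -m crank '[[[0,0,-15,0],[0,0,-15,0]]]'>/dev/null; python3 st.py
```

```text
8.775 [ 1.00133915 -0.08692311  0.33014671] [ 0.13  0.95  1.25  0.07 -1.73 -0.11] [ 0.154 -0.049 -0.987]
9.025 [ 1.0215299  -0.079541    0.33736773] [ 0.14  0.95  1.25  0.09 -1.68 -0.12] [ 0.208 -0.06  -0.976]
9.275 [ 1.06771845 -0.07607209  0.28990899] [ 0.15  1.    1.25  0.1  -1.57 -0.13] [ 0.259 -0.067 -0.964]
9.525 [ 1.0159292  -0.06682158  0.39346973] [ 0.17  0.89  1.25  0.12 -1.67 -0.14] [ 0.266 -0.071 -0.961]
```

```bash

python3 -m crank '[[[-6,-15,0,0],[-6,-15,0,0]]]' >/dev/null; python3 st.py
python3 -m crank '[[[-6,-15,0,0],[-6,-15,0,0]]]' >/dev/null; python3 st.py
python3 -m crank '[[[-6,-15,0,0],[-6,-15,0,0]]]' >/dev/null; python3 st.py
```

```text
9.775 [ 1.04995283 -0.01945509  0.38365856] [ 0.22  0.92  1.25  0.14 -1.59 -0.19] [ 0.324 -0.075 -0.943]
10.025 [1.07978943 0.02513741 0.36809435] [ 0.26  0.95  1.25  0.17 -1.52 -0.23] [ 0.371 -0.079 -0.925]
10.275 [1.10438051 0.0651327  0.36447807] [ 0.3   0.97  1.25  0.2  -1.46 -0.27] [ 0.423 -0.08  -0.902]
```

```bash

python3 -m crank '[[[-12,-14,0,0],[-12,-14,0,0]]]' >/dev/null; python3 st.py
python3 -m crank '[[[-12,-14,0,0],[-12,-14,0,0]]]' >/dev/null; python3 st.py
```

```text
10.525 [1.11944835 0.13588578 0.36158591] [ 0.37  0.99  1.25  0.25 -1.4  -0.35] [ 0.468 -0.078 -0.88 ]
10.775 [1.12965349 0.20249804 0.36138014] [ 0.43  1.01  1.25  0.29 -1.35 -0.41] [ 0.514 -0.071 -0.855]
```

```bash

python3 -m crank '[[[-15,-8,0,0],[-15,-8,0,0]]]' >/dev/null; python3 st.py; python3 - <<'E'
from h import *
T=tool(); n=np.array([-.527,.038,.849]); C=np.array([.5158,.2282,.2099])
print(T[:3,:3].round(3),"ang",np.degrees(np.arccos(-T[:3,2]@n)))
# chuck held: look for it
a=T[:3,2]*-1
print("flange underside est", T[:3,3]+.0*a)
p,d=arm.grab_frame("scene"); cv2.imwrite("pics/s1.png",p[:,:,::-1]); np.savez("s1.npz",d=d,T=T)
print(proj("scene",T[:3,3]))
E
```

```text
11.025 [1.12568889 0.29452592 0.35519361] [ 0.52  1.03  1.25  0.35 -1.31 -0.51] [ 0.548 -0.063 -0.834]
[[-0.004 -0.836  0.548]
 [-0.997 -0.037 -0.063]
 [ 0.073 -0.547 -0.834]] ang 2.0942025926944954
flange underside est [1.12568889 0.29452592 0.35519361]
[[581.0056236 175.0023431]]
```

```bash
cat > tgt.py <<'E'
from h import *
import sys
C=np.array([.5158,.2282,.2099]); n=np.array([-.527,.038,.849]); n/=np.linalg.norm(n); TX=.0015; FL=.040
s=arm.get_state(); T=tool(s); R=T[:3,:3]
F=T[:3,3]+R@[TX,0,FL]; S=F+R[:,2]*.042
ang=np.degrees(np.arccos(-R[:,2]@n))
def rel(X): d=X-C; h=d@n; return h*1e3, (R.T@(d-h*n)*1e3).round(1)
print("t",s['t'],"q",s['q'].round(2),"ang",ang.round(2),"force",s['force'].round(1),"|width",s['width'].round(4)); print("flange h,lat",rel(F),"stub",rel(S))
for h in map(float,sys.argv[1:]):
    # stub end and flange averaged on axis: put stub-mid on axis
    M=F+R[:,2]*.036; d=C+n*(h-.036)-M
    print(h,"units",(R.T@d/.025).round(2))
E
python3 tgt.py .25 .15 .07
```

```text
Traceback (most recent call last):
  File "tgt.py", line 8, in <module>
    print("t",s['t'],"q",s['q'].round(2),"ang",ang.round(2),"force",s['force'].round(1),"|width",s['width'].round(4)); print("flange h,lat",rel(F),"stub",rel(S))
                                                                                                 ^^^^^^^^^^^^^^^^
AttributeError: 'float' object has no attribute 'round'
```

```bash
sed -i "s/s\['width'\].round(4)/s['width']/" tgt.py; python3 tgt.py .25 .15 .07
```

```text
t 11.075 q [ 0.53  1.03  1.25  0.35 -1.31 -0.51] ang 1.89 force [-1.7  8.2 -6.3] |width 0.04907774724710616
flange h,lat (np.float64(-236.37180427930966), array([ -55.9, -595.6,   12.7])) stub (np.float64(-278.34904361717014), array([ -55. , -596.5,   12.8]))
0.25 units [  2.65  23.4  -19.95]
0.15 units [  2.56  23.49 -15.96]
0.07 units [  2.49  23.57 -12.76]
```

```bash
python3 -m crank '[[[0.3,1.2,-2,0],[0.6,3.2,-3.5,0],[0.9,5.2,-5,0],[1.2,7.2,-6.5,0],[1.5,9.2,-8,0],[1.7,11.2,-9.5,0],[1.9,13.2,-11,0],[2.1,15.2,-12.5,0],[2.3,17.2,-14,0],[2.5,19.2,-15.5,0],[2.6,21.2,-16,0],[2.6,21.2,-16,0]]]'; python3 tgt.py .15 .07
```

```text
t: 12.58
eef_pos: [0.4611, 0.2321, 0.4047]
ee_rot: [-2.56, -0.07, -1.573]
force: [0.0, 1.3, -3.0]
width: 0.0494
gripper_force: 30.0
t 12.575 q [ 1.23 -0.25 -0.62  0.63 -1.14 -1.47] ang 2.01 force [ 0.   1.3 -3. ] |width 0.049397578655488064
flange h,lat (np.float64(154.43400369713322), array([  7.8, -57.2,   1.7])) stub (np.float64(112.45984515912463), array([  8.8, -58.3,   1.7]))
0.15 units [-0.35  2.33  0.11]
0.07 units [-0.42  2.41  3.31]
```

```bash
python3 -m crank '[[[-0.2,1,0.3,0],[-0.4,2,1,0],[-0.4,2.4,2,0],[-0.4,2.4,3,0],[-0.4,2.4,3.2,0],[-0.4,2.4,3.2,0]]]'; python3 tgt.py .07 .04 .026
python3 - <<'E'
from h import *
T=tool()
p,d=arm.grab_frame("wrist"); cv2.imwrite("pics/w3.png",p[:,:,::-1]); np.savez("w3.npz",d=d,T=T,p=p)
C=np.array([.5158,.2282,.2099]);print(proj("wrist",C,T))
for t in("spindle_face","chuck","stub_end"):print(t,[(round(x["score"],2),[int(v) for v in x["extent"]]) for x in arm.recognise(t,"wrist")])
E
```

```text
t: 13.32
eef_pos: [0.4574, 0.2358, 0.3046]
ee_rot: [-2.56, -0.073, -1.575]
force: [0.3, 0.2, -3.8]
width: 0.0493
gripper_force: 30.0
t 13.325 q [ 1.21 -0.2  -0.83  0.73 -0.93 -1.64] ang 2.12 force [ 0.3  0.2 -3.8] |width 0.049339328628333796
flange h,lat (np.float64(71.58179611188456), array([-0.9, -1.5,  0. ])) stub (np.float64(29.61055842537625), array([ 0.2, -2.6,  0.1]))
0.07 units [-0.01  0.1   0.06]
0.04 units [-0.04  0.13  1.26]
0.026 units [-0.05  0.15  1.82]
[[319.44861211 198.65100032]]
spindle_face []
chuck [(0.92, [264, 174, 106, 152])]
stub_end [(0.89, [260, 175, 106, 150]), (0.73, [462, 115, 82, 73])]
```

View pics/w3.png

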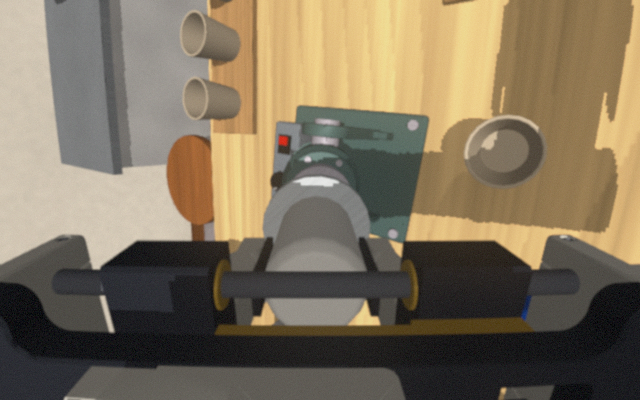

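The chuck is held straight above the spindle: flange at (317,205), with the expected bore position at (319,199). I'll lower it into the bore.

```bash
python3 -m crank '[[[0,0.1,0.5,0],[0,0.15,1,0],[-0.05,0.15,1.4,0],[-0.05,0.15,1.6,0],[-0.05,0.15,1.75,0],[-0.05,0.15,1.85,0],[-0.05,0.15,1.85,0]]]'; python3 tgt.py .026 0
```

```text
t: 14.4
eef_pos: [0.4805, 0.2375, 0.2679]
ee_rot: [-2.555, -0.067, -1.571]
force: [-26.8, -0.8, 24.1]
width: 0.05
gripper_force: 30.3
t 14.4 q [ 1.11 -0.14 -0.89  0.83 -0.78 -1.69] ang 2.11 force [-26.8  -0.8  24.1] |width 0.04995982775574872
flange h,lat (np.float64(28.23542480236231), array([-4.4, -2.1, -0. ])) stub (np.float64(-13.736131533415394), array([-3.6, -3.4,  0. ]))
0.026 units [0.15 0.13 0.09]
0.0 units [0.13 0.16 1.13]
```

```bash
python3 -m crank '[[[0.1,0.1,-0.05,0],[0.1,0.1,-0.05,0]]]'; python3 tgt.py .026; python3 -m crank '[[[0,0,0,-1],[0,0,0,-2],[0,0,0,-3],[0,0,0,-4],[0,0,0,-5],[0,0,0,-6]]]'; python3 tgt.py .026 0
```

```text
t: 14.65
eef_pos: [0.4778, 0.2348, 0.267]
ee_rot: [-2.556, -0.068, -1.572]
force: [-9.9, 1.1, 13.5]
width: 0.0496
gripper_force: 30.0
t 14.65 q [ 1.12 -0.15 -0.9   0.83 -0.79 -1.69] ang 2.1 force [-9.9  1.1 13.5] |width 0.04957488806153399
flange h,lat (np.float64(28.832554842849326), array([-1.7,  0.8, -0.1])) stub (np.float64(-13.139177290380367), array([-0.9, -0.5, -0. ]))
0.026 units [0.04 0.02 0.11]
t: 15.4
eef_pos: [0.478, 0.2351, 0.2671]
ee_rot: [-2.652, -0.342, -1.111]
force: [-6.7, 1.9, 12.6]
width: 0.0493
gripper_force: 29.9
t 15.4 q [ 1.12 -0.15 -0.9   0.83 -0.79 -1.17] ang 2.1 force [-6.7  1.9 12.6] |width 0.04933428653111786
flange h,lat (np.float64(28.856539918801154), array([-1.9, -1.3, -0. ])) stub (np.float64(-13.115382264169396), array([-0.5, -2. ,  0. ]))
0.026 units [0.03 0.08 0.11]
0.0 units [-0.01  0.1   1.15]
```

```bash
python3 -m crank '[[[0,0,0.05,-1],[0,0,0.1,-2],[0,0,0.1,-3],[0,0,0.1,-4]]]'; python3 -m crank '[[[0,0,0.05,-1],[0,0,0.1,-2],[0,0,0.1,-3],[0,0,0.1,-4]]]';  python3 tgt.py 0
```

```text
t: 15.9
eef_pos: [0.4783, 0.2329, 0.2627]
ee_rot: [-2.798, -0.485, -0.763]
force: [0.5, 0.9, -3.2]
width: 0.0497
gripper_force: 29.9
t: 16.4
eef_pos: [0.4796, 0.2327, 0.2593]
ee_rot: [-3.0, -0.57, -0.369]
force: [1.2, 2.3, -4.0]
width: 0.0494
gripper_force: 29.9
t 16.4 q [ 1.1  -0.14 -0.91  0.84 -0.77 -0.47] ang 2.02 force [ 1.2  2.3 -4. ] |width 0.04936791380524235
flange h,lat (np.float64(21.2543820474062), array([-2.4, -0.1, -0.1])) stub (np.float64(-20.71958521370159), array([-1. ,  0.4, -0. ]))
0.0 units [ 0.02 -0.03  0.85]
```

It has dropped into the splines: flange 21 mm off the face and no press force left. I'll press it home.

```bash
python3 -m crank '[[[0,0,0.2,0],[0,0,0.4,0],[0,0,0.6,0],[0,0,0.75,0],[0,0,0.85,0],[0,0,0.85,0]]]'; python3 tgt.py 0
```

```text
t: 17.15
eef_pos: [0.4925, 0.2305, 0.2451]
ee_rot: [-2.995, -0.574, -0.377]
force: [-19.9, -5.7, 25.4]
width: 0.0495
gripper_force: 30.0
t 17.15 q [ 1.05 -0.11 -0.93  0.91 -0.71 -0.51] ang 2.29 force [-19.9  -5.7  25.4] |width 0.04951591682316215
flange h,lat (np.float64(2.307389987959341), array([1.6, 0.2, 0.1])) stub (np.float64(-39.65893974496958), array([3.2, 0.7, 0.1]))
0.0 units [-0.12 -0.03  0.09]
```

```bash
python3 -m crank '[[[0,0,0,0],[0,0,0,0],[0,0,0,0],[0,0,-0.5,0],[0,0,-1.5,0],[0,0,-3,0],[0,0,-4.5,0],[0,0,-5,0],[0,0,-5,0]]]' 0 10
python3 - <<'E'
from h import *
T=tool(); print(T[:3,3])
p,d=arm.grab_frame("wrist"); cv2.imwrite("pics/w4.png",p[:,:,::-1]); P=cloud("wrist",d,T)
p2,d2=arm.grab_frame("scene")
C=np.array([.5158,.2282,.2099]); n=np.array([-.527,.038,.849]); n/=np.linalg.norm(n)
for nm,Q in(("wrist",P),("scene",cloud("scene",d2))):
    q=Q.reshape(-1,3); q=q[np.isfinite(q[:,0])]; r=q-C; h=r@n; l=np.linalg.norm(r-h[:,None]*n,axis=1)
    i=(l<.024)&(h>.06)&(h<.12); t=h[i]; print(nm,i.sum(),"top h",np.percentile(t,[50,90,97]) if i.any() else "")
    i=(l<.037)&(l>.028)&(h>-.005)&(h<.03); print("flange top h",np.percentile(h[i],[10,50,90]) if i.any() else "")
    i=(l<.032)&(h>.02)&(h<.08); m=q[i]; print("side",i.sum())
a=cv2.resize(p2[120:250,320:460],None,fx=3,fy=3)
cv2.imwrite("pics/c4.png",np.vstack([cv2.resize(p[100:330,150:500],(420,276)),a])[:,:,::-1])
E
```

```text
t: 18.27
eef_pos: [0.4223, 0.2387, 0.3459]
ee_rot: [-2.999, -0.57, -0.372]
force: [0.4, 0.3, -0.0]
width: 0.0875
gripper_force: 0.0
[0.42229884 0.23873419 0.34591064]
wrist 2583 top h [0.09022046 0.0912259  0.09160331]
flange top h [0.00976179 0.01070698 0.01160552]
side 421
scene 61 top h [0.08109774 0.08771652 0.08804969]
flange top h [-0.00263221  0.00754517  0.02568816]
side 278
```

View pics/c4.png

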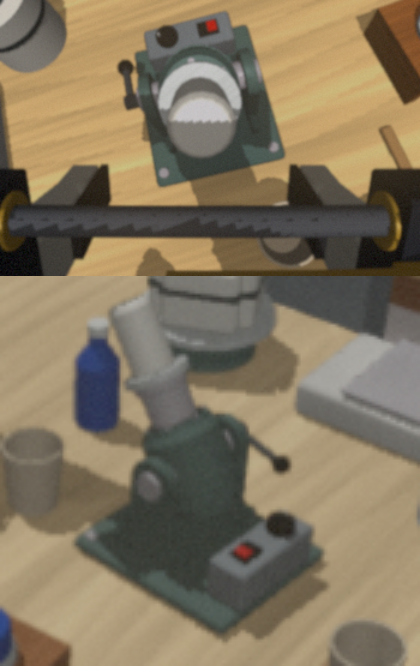

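The chuck sits on the spindle with its flange against the face. The flange's top measures 10.7 mm above the face and the plaster's top 90 to 91 mm, against 10 and 90 mm when home. The gripper is clear and the bystanders are where they were.

```bash
python3 -c "
from station import arm
print(arm.job_done())"
```

```text
the job is handed in; nothing more can be done
None
```

The tall white chuck is home on the spindle, its flange within about 1 mm of the face by depth measurement, and I handed the job in at about 18 s with the gripper clear; the blue chuck and the bystanders were not touched, and no verdict came back.

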